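# Refit the control knob on its D-spindle and turn it off

## Robot

A 6-joint arm with a two-finger parallel gripper is mounted at the origin on a cart in front of the work surface, level with it; the furniture and walls round the work are solid. World frame = base frame: x ahead of the robot, y to its left, z up, the work surface at z = 0. Lengths are in m, angles in rad, forces in N, time in s.
With the tool pointing down it reaches from about 0.425 to 0.925 m from the base axis. Payload 12.5 kg.
Tool frame: the origin (TCP) lies between the finger pads; the fingertips stand 8 mm ahead of it and the grasp point (between the pads) lies 11 mm behind it (r.tip_extent is the distance from the TCP to the fingertips, in m); z points along the fingers, y is the line along which they close (so a half turn about z gives the same grasp; the last joint's range is limited). The gripper opens to 85 mm and grips with 20 to 120 N. Pads are 22 mm wide; open, the fingers measure 114 mm over their backs; the gripper's body (76 mm by 85 mm) begins 54 mm behind the grasp point. The pads swing forward as they close: fully open they stand 13 mm farther back than shut.
Start: joints at [1.108, 0.491, 1.559, -0, 1.092, -0.106], TCP at [0.218, 0.586, 0.239] pointing down, gripper open.
Joint ranges: [-3.1, 3.1], [-0.84, 2.19], [0.05, 2.79], [-1.13, 4.28], [0.06, 2.93], [-2.69, 2.69]. Speed limits (rad/s): [2.22, 2.22, 2.79, 3.14, 3.14, 3.14].

## Interface

Orientations are given as a 3x3 rotation matrix whose columns are the frame's x, y, z axes.
In Python, from station import r, cams, job_done gives the robot as it stands.
- The arm moves only by the tool carry_out, never from a script. Its arguments are lists of equal length, an entry for each row: "xyz": the shift along the world's x, y, z scaled (see below), a list of three; "rot": the turn, a rotation vector about the world's x, y, z scaled (see below), a list of three; "claw": the opening, from 0 (shut) to 1 (fully open). In form: {"xyz": [[x, y, z], ...], "rot": [[rx, ry, rz], ...], "claw": [claw, ...]}. A call has 1 to 12 rows; each row shifts and turns the commanded pose from where the row before left it; what a row does not reach is not made up. The controller multiplies each number of a shift by 120 mm and each number of a turn by 1.5 rad. A row lasts 1/12 s, in which the tool goes at most 41.7 mm and 7.16 degrees, less where a joint would pass 70% of its speed; a pose out of reach is approached as far as the arm can. A call with a number of a shift or a turn outside -1 to 1 is refused whole. A call with a gripper value outside its range is refused whole. The fingers move at their own pace and stop on an object; "force" is the grip in N (left out, the last holds). Time passes only in rows, so rows that do not move let the fingers close. It gives the time, the measured TCP pose, the force, the opening and the grip force at its end, in the units of the state.
- r.observe(): the state, without advancing time (a new reading comes with each control period).
- cams.read_camera(name): name is "scene" or "top" or "wrist"; returns the picture (420x560x3 uint8, blue, green, red); there is no depth.
- cams.camera_params(name): a dict with "fx", "fy", "cx", "cy" (pixels), "k1" (the pictures are not rectified: a ray, as slopes to the right and down, at radius r is drawn at 1 + k1 r^2 times it, then the intrinsics apply), "view" (4x4, takes a point from world to camera coordinates); the wrist camera has in their place "tool_from_camera" (4x4, takes a point from camera to tool coordinates, whose origin is the TCP and whose axes are the flange's). Camera axes: x right, y down, z forward; pixel columns grow to the right and rows downward; lengths in m; the calibration is good to about 2 mm. A picture is of the moment at which its call begins: read the wrist's pose just before it. camera_params takes no time and is no camera call.
- job_done(): hands the job in; it is judged then, once.
The state is a dict: "t": time; "joints": joint angles; "dq": joint speeds; "effort": joint torques, N m; "eef_pos": TCP position; "eef_rot": TCP orientation; "force": force on the tool from outside, world axes, zero at the start; "torque": the same for the moment, N m; "finger_gap": opening from 0.0 (shut) to 1.0 (fully open); "grasp_force": force on a finger pad.
Only numpy, scipy, OpenCV 4.12 (cv2) and the standard library are available. Lean on these libraries where they do the work, as an engineer would, in place of code of your own. Each camera call takes 0.05 s, during which the arm holds its last target. There are 200 camera calls.

## Task

The speed controller on the bench has lost its knob. Put the loose knob back on the bare spindle: line its flat-sided bore up with the flat on the spindle and press it straight down until it snaps and sits fully home, then turn it gently anticlockwise (seen from above) to the Off mark and let go. Feel for the flat with a light push and never force the knob, and leave the multimeter, spark plug and condenser where they lie.

Things in the scene. Friction and masses are not known exactly. Their poses are not given: they have to be found in the camera images.
- knob: Loose grey plastic knob, 80 g, standing upright, bore down. Origin: centre of the underside, on the bore axis; z up, x to the pointer nose. Round skirt 50 mm across tapering to 40 mm, 26 mm high; above it a bar grip 46 mm long (x), 14 mm wide (y), 26 to 48 mm above the underside, to be pinched across the 14 mm; thin black line on the bar's pointer half.
- bore (a point): Top end of the knob's D-shaped bore, 22 mm above the underside where it opens. Radius 11.8 mm; its flat is on the knob's +y side (parallel to the bar, left of the pointer), 4.8 mm from the axis. It goes on only when both flats agree within about 5 degrees (0.8 mm play; then 0.1 rad). The mouth is bevelled 1.4 mm on the round side, not at the flat: if it will not drop, try 1 mm towards +y.
- pointer (a point): Tip of the knob's pointer nose (a pointed lip at the foot of the skirt), 30 mm from the knob's axis along its x, at the height of its underside. Same axes as the knob.
- controller: Speed controller: grey case 150 (x) x 180 (y) x 75 mm high with a flat panel on top, fixed to the bench. Origin: centre of its underside; x to the back of the panel (middle of the dial), y to the left, z up.
- seat (a point): On the controller: centre of the top face of the 40 mm steel collar round the spindle, 78 mm above the bench, on the spindle axis; axes as the controller's. The origin of a fully seated knob lies here. It sinks with the carrier when pressed.
- carrier (a joint): How far the collar and spindle together are pressed down into the controller, in m (0 at rest, up to 0.006): they sit on a spring that gives 1 mm for every 12 N and rises again. Pressing them down 3 mm or more (over about 36 N) counts as forcing the knob.
- spindle_tip (a point): Centre of the bare steel spindle's tip, 20 mm above the seat; axes as the controller's: they do NOT turn with the spindle, whose angle is not measured. 22 mm diameter, slightly bevelled tip, one flat 4 mm from the axis. At the start the flat faces y or up to 0.8 rad clockwise or 0.5 rad anticlockwise of it (from above), so a fitted knob's pointer stands that far from x.
- ball (a point): On the spindle axis 8 mm above the seat, level with two sprung balls in the spindle's sides. Flats agreeing, the knob drops freely to about 9 mm above the seat; 8 to 15 N pushes it past the balls, which snap in and hold it down over the last 3 mm. The spindle turns stiffly (0.15 N m): a misaligned knob turned on its tip under a push of up to about 15 N does not carry it round.
- off_mark (a point): On the controller, 30 mm from the spindle axis at the seat's height, just inside the broad Off mark (a black bar, the last of the dial marks): the pointer tip lies here when the knob is off. It is 0.95 rad anticlockwise (from above) of the seat's x, and the spindle has its end stop there.
- multimeter: Bystander: hand multimeter lying on the bench, 130 x 68 x 41 mm, origin under its centre. To be left alone.
- plug: Bystander: spark plug lying on the bench, 70 mm long, 20 mm thick, origin under its middle. To be left alone.
- condenser: Bystander: small metal can, 18 mm across and 34 mm long, with a lead (72 mm in all), lying on the bench, origin under its middle. To be left alone.
There are look-alikes about, which are no part of the job. Of the things like the knob, leave any that is green; of the rest the smaller one is meant.

How it is judged:
On the way:
1. the knob is snapped fully home on the spindle, before it is turned to Off (z of knob in the frame of seat between -0.003 and 0.002 m and horizontal distance between knob and seat below 0.003 m and angle between knob's own z axis and vertical below 0.1 rad and horizontal distance between pointer and off_mark above 0.008 m), for 0.2 s.
At the end, for the whole second after the job is handed in: The knob sits upright on the spindle, its underside within 2 mm of the collar and its axis within 3 mm of the spindle's, its pointer tip within 6 mm of the Off mark, the collar risen again, released and at rest (z of knob in the frame of seat between -0.003 and 0.002 m and horizontal distance between knob and seat below 0.003 m and angle between knob's own z axis and vertical below 0.1 rad and horizontal distance between pointer and off_mark below 0.006 m and linear speed of knob below 0.02 m/s and value of joint carrier below 0.001 m); the robot touches nothing.
It fails at once if the knob is forced: collar and spindle are pressed down more than 3 mm (about 36 N) (value of joint carrier above 0.003 m).
It fails at once if the multimeter is moved more than 25 mm (distance of multimeter from where it was at the start of the episode above 0.025 m).
It fails at once if the spark plug is moved more than 25 mm (distance of plug from where it was at the start of the episode above 0.025 m).
It fails at once if the condenser is moved more than 25 mm (distance of condenser from where it was at the start of the episode above 0.025 m).
It also fails if it takes over 64 s, if anything falls off the work surface, if the arm or the gripper's body presses on something with over 40 N, if the wrist force passes 120 N, or if a joint passes its speed limit or range.

## Working session

There is one attempt and no reset: what is moved stays moved. The work goes in short steps, Python scripts to look and compute and a tool call to move; the robot and the scene stay as the last step left them, time stands still between calls to the robot, and variables do not carry over. Pictures are saved under pics/ and viewed, at most 10 in all, crops included, and the job is handed in when it is done.

Besides the shell and the picture viewer there is one more tool, called after "Call:" as name(argument=value, ...), one argument or row to a line, values as JSON. carry_out: Moves the arm, as the interface text tells. Its arguments: {"type":"object","properties":{"xyz":{"type":"array","items":{"type":"array","items":{"type":"number"}}},"rot":{"type":"array","items":{"type":"array","items":{"type":"number"}}},"claw":{"type":"array","items":{"type":"number"}},"force":{"type":"number"}},"required":["xyz","rot","claw"]}

```bash
mkdir -p pics
cat > h.py <<'E'
import numpy as np, cv2
from station import r, cams, job_done
def ray(cam,u,v,obs=None):
    p=cams.camera_params(cam)
    x=cv2.undistortPoints(np.array([[[u,v]]],float),np.array([[p['fx'],0,p['cx']],[0,p['fy'],p['cy']],[0,0,1]],float),np.array([p['k1'],0,0,0],float))[0,0]
    d=np.array([x[0],x[1],1.])
    if 'view' in p:
        T=np.linalg.inv(np.array(p['view']))
    else:
        A=np.eye(4);A[:3,:3]=obs['eef_rot'];A[:3,3]=obs['eef_pos'];T=A@np.array(p['tool_from_camera'])
    return T[:3,3],T[:3,:3]@d
def plane(cam,u,v,z,obs=None):
    o,d=ray(cam,u,v,obs);return o+d*(z-o[2])/d[2]
def proj(cam,P,obs=None):
    p=cams.camera_params(cam)
    if 'view' in p: V=np.array(p['view'])
    else:
        A=np.eye(4);A[:3,:3]=obs['eef_rot'];A[:3,3]=obs['eef_pos'];V=np.linalg.inv(A@np.array(p['tool_from_camera']))
    c=V[:3,:3]@P+V[:3,3];s=c[:2]/c[2];s=s*(1+p['k1']*(s@s))
    return s*[p['fx'],p['fy']]+[p['cx'],p['cy']]
E
python3 - <<'E'
from h import *
o=r.observe();print(o)
a=cams.read_camera('top');b=cams.read_camera('scene')
cv2.imwrite('pics/top.png',a);cv2.imwrite('pics/scene.png',b)
for c in('top','scene','wrist'):print(c,cams.camera_params(c))
E
```

```text
{'t': 0.0, 'joints': array([ 1.10840928e+00,  4.91583926e-01,  1.55947357e+00, -3.69387620e-05,
        1.09170472e+00, -1.05595721e-01]), 'dq': array([-7.40778923e-04, -1.23222812e-04,  2.87002283e-04,  2.31881905e-04,
        9.15049552e-04, -2.42507787e-05]), 'effort': array([ 1.76958434e-03, -6.18448591e+01, -2.61591482e+01, -8.23862911e-05,
        4.09560351e-03,  4.14647695e-05]), 'eef_pos': array([0.21817448, 0.58543883, 0.23870429]), 'eef_rot': array([[-9.37028269e-01,  3.49253175e-01, -4.92387395e-04],
       [ 3.49253511e-01,  9.37027672e-01, -1.06136964e-03],
       [ 9.06938984e-05, -1.16650138e-03, -9.99999316e-01]]), 'force': array([0.27227649, 0.16319835, 1.11357125]), 'torque': array([ 0.02884873, -0.03226458,  0.05808375]), 'grasp_force': 0.0, 'finger_gap': 0.9985889783012024}
top {'fx': 400.7527427855691, 'fy': 400.7527427855691, 'cx': 285.8137316454505, 'cy': 206.85573688959914, 'k1': -0.07121874194499157, 'view': array([[-0.02640153, -0.99918208,  0.03062892,  0.10885322],
       [-0.99554975,  0.02350813, -0.09125823,  0.5485965 ],
       [ 0.09046356, -0.032901
[... 282 characters left out ...]
 -0.39479077],
       [-0.35298771, -0.57159392, -0.74072942,  0.3116314 ],
       [ 0.40890731,  0.61783454, -0.67162139,  0.7160529 ],
       [ 0.        ,  0.        ,  0.        ,  1.        ]])}
wrist {'fx': 344.81394433364574, 'fy': 344.81394433364574, 'cx': 280.95957477652144, 'cy': 215.93356035332226, 'k1': -0.08005933523918157, 'tool_from_camera': array([[-1.48378820e-04, -9.61364146e-01, -2.75279780e-01,
         7.02534006e-02],
       [ 9.99999751e-01,  4.71732949e-05, -7.03754913e-04,
         2.06222419e-04],
       [ 6.89550595e-04, -2.75279816e-01,  9.61363900e-01,
        -1.33654088e-01],
       [ 0.00000000e+00,  0.00000000e+00,  0.00000000e+00,
         1.00000000e+00]])}
```

View pics/top.png

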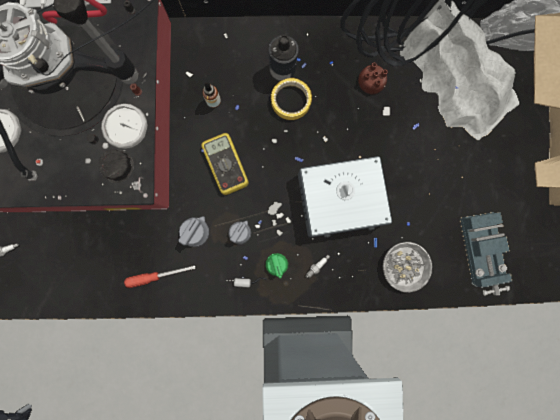

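View pics/scene.png

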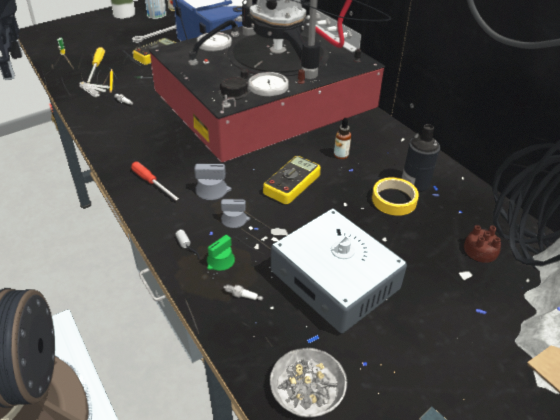

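Candidates in the top view are a large grey knob at (193,232), a small grey knob at (239,232) and a green knob at (277,265). I choose the small grey one and check it in a close crop, together with the spindle.

Run:
```python
from h import *
a=cv2.imread('pics/top.png')
c1=cv2.resize(a[205:265,165:265],(800,480),interpolation=cv2.INTER_CUBIC)[:,:]
c1=cv2.resize(a[200:260,170:270],(500,300),interpolation=cv2.INTER_CUBIC)
c2=cv2.resize(a[150:240,295:395],(300,270),interpolation=cv2.INTER_CUBIC)
im=np.zeros((300,800,3),np.uint8);im[:,:500]=c1;im[:270,500:]=c2
cv2.imwrite('pics/crop1.png',im)
for n,u,v,z in [('knob',239,232,.03),('big',193,232,.03),('spindle',345,190,.09),('green',277,265,.03)]:print(n,plane('top',u,v,z).round(4))
for n,u,v in [('bl',300,165),('br',382,157),('fr',391,223),('fl',308,236)]:print(n,plane('top',u,v,.075).round(4))
```

```text
knob [0.4971 0.2004 0.03  ]
big [0.4996 0.3022 0.03  ]
spindle [ 0.5777 -0.0281  0.09  ]
green [0.4224 0.1181 0.03  ]
bl [0.6358 0.064  0.075 ]
br [ 0.6502 -0.1149  0.075 ]
fr [ 0.5065 -0.1273  0.075 ]
fl [0.4836 0.0516 0.075 ]
```

View pics/crop1.png

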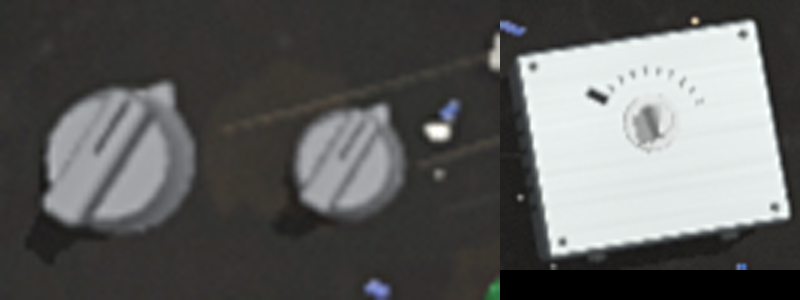

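The crop shows the small grey knob, with its pointer up-right at top px ≈(247,221). The spindle's flat is visible on the panel and the Off mark is at the panel's upper left. I'm moving over the knob and taking the half-turned grasp, so that joint 6 has room for the turn to Off.

Call:
carry_out(
  xyz=[
    [0.086,-0.119,-0.02],
    [0.086,-0.119,-0.02],
    [0.086,-0.119,-0.02],
    [0.086,-0.119,-0.02],
    [0.086,-0.119,-0.02],
    [0.086,-0.119,-0.02],
    [0.086,-0.119,-0.02],
    [0.086,-0.119,-0.02],
    [0.086,-0.119,-0.02],
    [0.086,-0.119,-0.02],
    [0.086,-0.119,-0.02],
    [0.086,-0.119,-0.02],
  ],
  rot=[
    [0,0,-0.082],
    [0,0,-0.082],
    [0,0,-0.082],
    [0,0,-0.082],
    [0,0,-0.082],
    [0,0,-0.082],
    [0,0,-0.082],
    [0,0,-0.082],
    [0,0,-0.082],
    [0,0,-0.082],
    [0,0,-0.082],
    [0,0,-0.082],
  ],
  claw=[0.6,0.6,0.6,0.6,0.6,0.6,0.6,0.6,0.6,0.6,0.6,0.6],
)

```text
t: 1.1
eef_pos: [0.3425, 0.4135, 0.2102]
eef_rot: [[0.265, 0.964, -0.0], [0.964, -0.265, -0.0], [-0.0, -0.0, -1.0]]
force: [0.2, -0.7, 0.0]
finger_gap: 0.597
grasp_force: 0.0
```

Call:
carry_out(
  xyz=[
    [0.086,-0.119,-0.02],
    [0.086,-0.119,-0.02],
    [0.086,-0.119,-0.02],
    [0.086,-0.119,-0.02],
    [0.086,-0.119,-0.02],
    [0.086,-0.119,-0.02],
    [0.086,-0.119,-0.02],
    [0.086,-0.119,-0.02],
    [0.086,-0.119,-0.02],
    [0.086,-0.119,-0.02],
    [0.086,-0.119,-0.02],
    [0.086,-0.119,-0.02],
  ],
  rot=[
    [0,0,-0.082],
    [0,0,-0.082],
    [0,0,-0.082],
    [0,0,-0.082],
    [0,0,-0.082],
    [0,0,-0.082],
    [0,0,-0.082],
    [0,0,-0.082],
    [0,0,-0.082],
    [0,0,-0.082],
    [0,0,-0.082],
    [0,0,-0.082],
  ],
  claw=[0.6,0.6,0.6,0.6,0.6,0.6,0.6,0.6,0.6,0.6,0.6,0.6],
)

```text
t: 2.1
eef_pos: [0.4663, 0.2421, 0.1814]
eef_rot: [[0.985, -0.172, -0.0], [-0.172, -0.985, -0.0], [-0.0, 0.0, -1.0]]
force: [-0.3, 1.1, -0.2]
finger_gap: 0.599
grasp_force: 0.0
```

Call:
carry_out(
  xyz=[
    [0.086,-0.119,-0.02],
    [0.086,-0.119,-0.02],
    [0.086,-0.119,-0.02],
    [0,0,0],
    [0,0,0],
  ],
  rot=[
    [0,0,-0.082],
    [0,0,-0.082],
    [0,0,-0.082],
    [0,0,0],
    [0,0,0],
  ],
  claw=[0.6,0.6,0.6,0.6,0.6],
)

```text
t: 2.52
eef_pos: [0.4969, 0.1996, 0.1742]
eef_rot: [[0.86, -0.51, -0.001], [-0.51, -0.86, -0.0], [-0.001, 0.001, -1.0]]
force: [-0.3, -0.3, -0.7]
finger_gap: 0.604
grasp_force: 0.0
```

Run:
```python
from h import *
o=r.observe();a=cams.read_camera('wrist');cv2.imwrite('pics/w1.png',a)
import pickle;pickle.dump(o,open('w1.pkl','wb'))
R=o['eef_rot'];print(o['t'],o['eef_pos'],np.arctan2(R[1,1],R[0,1]),o['joints'],R[:,2])
print(proj('wrist',np.array([.497,.2,.048]),o))
```

```text
2.5167 [0.4969484  0.19961537 0.17416256] -2.106277009210862 [ 2.58592551e-01  4.45320131e-01  1.85083322e+00 -7.52959614e-06
  8.46388129e-01  2.36487478e+00] [-9.15837705e-04 -2.48085647e-04 -9.99999550e-01]
[280.34459413 209.89859908]
```

View pics/w1.png

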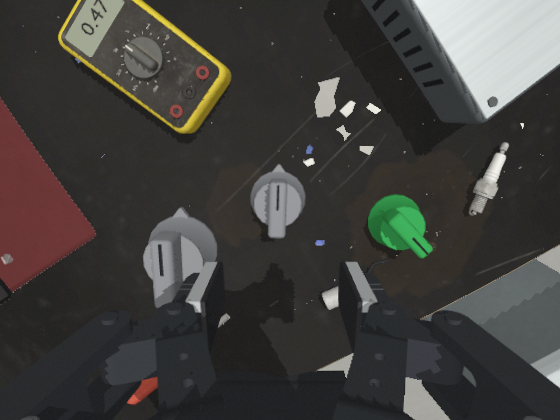

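Run:
```python
from h import *
a=cv2.imread('pics/w1.png')
cv2.imwrite('pics/c2.png',cv2.resize(a[155:255,230:330],(600,600),interpolation=cv2.INTER_CUBIC))
```

```text
(no output)
```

View pics/c2.png

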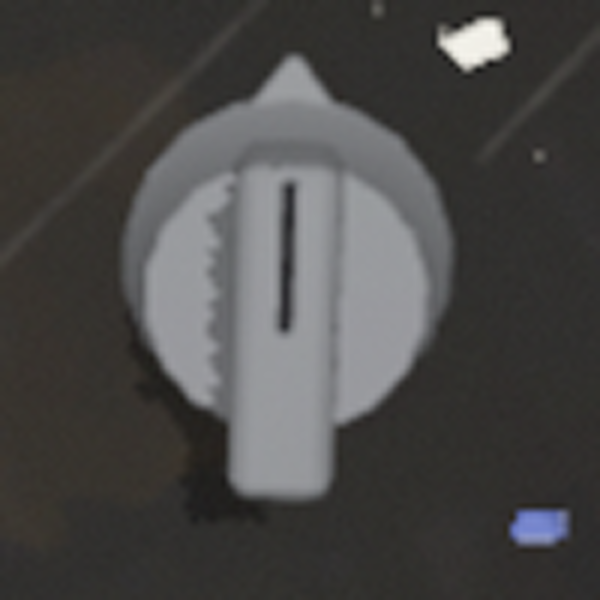

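The crop shows the knob's bar top from px (278,182.5) to (276.7,237.5), and the pointer tip at (279,164).

Run:
```python
from h import *
import pickle;o=pickle.load(open('w1.pkl','rb'))
A=plane('wrist',278,182.5,.048,o);B=plane('wrist',276.7,237.5,.048,o);P=plane('wrist',279,164.2,.001,o)
C=(A+B)/2;print(A,B,np.linalg.norm(A-B),C,P,np.linalg.norm((P-C)[:2]))
h=np.arctan2(*(A-B)[1::-1]);h2=np.arctan2(*(P-C)[1::-1]);print(h,h2)
R=o['eef_rot'];t=np.arctan2(R[1,1],R[0,1])
print('yaw need',h-np.pi/2-t,h2-np.pi/2-t, 'shift',(C-o['eef_pos'])[:2], C-P)
```

```text
[0.51652152 0.19048241 0.048     ] [0.47888013 0.21415064 0.048     ] 0.04446413843239813 [0.49770082 0.20231653 0.048     ] [0.52295203 0.18599186 0.001     ] 0.030068556713281614
-0.5613143845204918 -0.5739041081973909
yaw need -0.025833702104526512 -0.038423425781425546 shift [0.00075242 0.00270116] [-0.02525121  0.01632466  0.047     ]
```

Call:
carry_out(
  xyz=[
    [0.006,0.022,-0.143],
    [0,0,-0.143],
    [0,0,-0.143],
    [0,0,-0.143],
    [0,0,-0.143],
    [0,0,-0.143],
    [0,0,-0.143],
    [0,0,-0.143],
    [0,0,0],
    [0,0,0],
  ],
  rot=[
    [0,0,-0.02],
    [0,0,0],
    [0,0,0],
    [0,0,0],
    [0,0,0],
    [0,0,0],
    [0,0,0],
    [0,0,0],
    [0,0,0],
    [0,0,0],
  ],
  claw=[0.4,0.4,0.4,0.4,0.4,0.4,0.4,0.4,0.4,0.4],
)

```text
t: 3.4
eef_pos: [0.497, 0.2033, 0.037]
eef_rot: [[0.845, -0.534, -0.002], [-0.534, -0.845, -0.0], [-0.001, 0.001, -1.0]]
force: [0.2, -0.2, 0.4]
finger_gap: 0.398
grasp_force: 0.0
```

Call:
carry_out(
  xyz=[
    [0,0,0],
    [0,0,0],
    [0,0,0],
    [0,0,0],
    [0,0,0],
    [0,0,0],
    [0,0,0],
    [0,0,0],
  ],
  rot=[
    [0,0,0],
    [0,0,0],
    [0,0,0],
    [0,0,0],
    [0,0,0],
    [0,0,0],
    [0,0,0],
    [0,0,0],
  ],
  claw=[0.1,0.1,0.1,0.1,0.1,0.1,0.1,0.1],
  force=60,
)

```text
t: 4.07
eef_pos: [0.4981, 0.2031, 0.0385]
eef_rot: [[0.844, -0.536, 0.002], [-0.536, -0.844, 0.001], [0.001, -0.002, -1.0]]
force: [-1.7, 1.9, 7.7]
finger_gap: 0.145
grasp_force: 59.4
```

Call:
carry_out(
  xyz=[
    [0,0,0.1],
    [0,0,0.2],
    [0,0,0.25],
    [0,0,0.25],
    [0,0,0.25],
    [0,0,0.25],
    [0,0,0.25],
    [0,0,0.15],
    [0,0,0],
    [0,0,0],
  ],
  rot=[
    [0,0,0],
    [0,0,0],
    [0,0,0],
    [0,0,0],
    [0,0,0],
    [0,0,0],
    [0,0,0],
    [0,0,0],
    [0,0,0],
    [0,0,0],
  ],
  claw=[0.1,0.1,0.1,0.1,0.1,0.1,0.1,0.1,0.1,0.1],
)

```text
t: 4.9
eef_pos: [0.4976, 0.2027, 0.2422]
eef_rot: [[0.844, -0.536, 0.002], [-0.536, -0.844, 0.0], [0.001, -0.002, -1.0]]
force: [-0.5, 0.1, -1.3]
finger_gap: 0.15
grasp_force: 58.6
```

Call:
carry_out(
  xyz=[
    [0.01,-0.1,0],
    [0.01,-0.2,0],
    [0.01,-0.2,0],
    [0.01,-0.2,0],
    [0.01,-0.2,0],
    [0.01,-0.2,0],
    [0.01,-0.2,0],
    [0.01,-0.2,0],
    [0.01,-0.07,0],
    [0,0,0],
    [0,0,0],
    [0,0,0],
  ],
  rot=[
    [0,0,0],
    [0,0,0],
    [0,0,0],
    [0,0,0],
    [0,0,0],
    [0,0,0],
    [0,0,0],
    [0,0,0],
    [0,0,0],
    [0,0,0],
    [0,0,0],
    [0,0,0],
  ],
  claw=[0.1,0.1,0.1,0.1,0.1,0.1,0.1,0.1,0.1,0.1,0.1,0.1],
)

```text
t: 5.9
eef_pos: [0.5082, 0.015, 0.2408]
eef_rot: [[0.844, -0.536, -0.001], [-0.536, -0.844, 0.0], [-0.001, 0.0, -1.0]]
force: [0.3, 0.5, -1.1]
finger_gap: 0.145
grasp_force: 58.6
```

Run:
```python
from h import *
o=r.observe();a=cams.read_camera('wrist');cv2.imwrite('pics/w2.png',a)
import pickle;pickle.dump(o,open('w2.pkl','wb'))
s=proj('wrist',np.array([.578,-.028,.09]),o);print(s,o['eef_pos'],o['force'],o['torque'],o['finger_gap'])
u,v=s.astype(int);u0=max(u-70,0);v0=max(v-60,0)
c=cv2.resize(a[v0:v0+120,u0:u0+140],(560,480),interpolation=cv2.INTER_CUBIC)
b=cv2.resize(a,(240,180),interpolation=cv2.INTER_AREA)
im=np.zeros((480,800,3),np.uint8);im[:,:560]=c;im[:180,560:]=b
cv2.imwrite('pics/c3.png',im);print(u0,v0)
```

```text
[279.37130502 101.36733702] [0.50818977 0.01500924 0.24077639] [ 0.30857777  0.45161352 -1.12562379] [ 0.00689326  0.0441856  -0.01038287] 0.14513001322439775
209 41
```

View pics/c3.png

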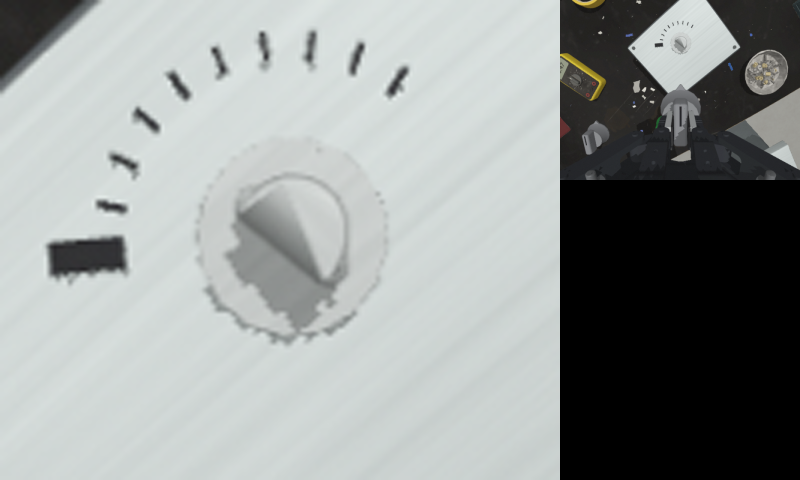

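The crop shows the tip circle at px (282,98.5), the collar centre at (282,101), the chord of the flat from (268.5,94) to (290.2,112.2), and the Off mark at (231,105).

```bash
python3 - <<'E'
from h import *
import pickle;o=pickle.load(open('w2.pkl','rb'))
f=lambda u,v,z:plane('wrist',209+u/4-.375,41+v/4-.375,z,o)
T=f(292.5,230,.098);C=f(292.5,240,.078);a=f(238,212,.098);b=f(325,285,.098);O=f(88,256,.075)
print('tip',T,'collar',C)
d=b-a;h=np.arctan2(d[1],d[0]);n=np.array([-d[1],d[0]])/np.hypot(*d[:2])
print('chord heading',h,h+np.pi,'len',np.hypot(*d[:2]),'dist axis',((a-T)[:2])@n,((a-C)[:2])@n)
print('off heading',np.arctan2(*(O-C)[1::-1]),np.hypot(*(O-C)[:2]))
R=o['eef_rot'];print('tool x heading',np.arctan2(R[1,0],R[0,0]))
P=f(250,25,.075)
E
python3 - <<'E'
import sys;sys.path.insert(0,'.')
from h import *
import pickle;o=pickle.load(open('w2.pkl','rb'))
# triangulate seat from top cam crop (649,123)->px
u,v=295+(649-500)/3,150+123/3
print('top',u,v,plane('top',u,v,.085))
# held knob in wrist view
a=cv2.imread('pics/w2.png');cv2.imwrite('pics/c4.png',cv2.resize(a[190:340,200:360],(640,600),interpolation=cv2.INTER_CUBIC))
print(proj('wrist',o['eef_pos']+np.array([0,0,.0095]),o))
E
```

```text
tip [ 0.5787366  -0.03066186  0.098     ] collar [ 0.57791632 -0.03021786  0.078     ]
chord heading -2.8192007201302762 0.3223919334595169 len 0.02151178084887544 dist axis -0.003982258499295115 -0.003301237523227442
off heading 1.073273187668766 0.04274501363582951
tool x heading -0.5658489860915893
top 344.6666666666667 191.0 [ 0.57626787 -0.02822673  0.085     ]
[281.06485094 296.62387631]
```

View pics/c4.png

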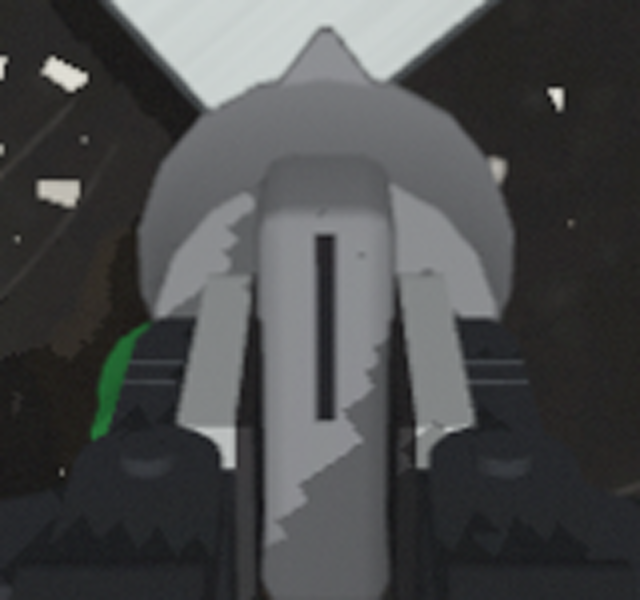

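Run:
```python
from h import *
import pickle;o=pickle.load(open('w2.pkl','rb'))
f=lambda u,v,z:plane('wrist',200+u/4-.375,190+v/4-.375,z,o)
p=o['eef_pos'];R=o['eef_rot']
P=f(325,28,p[2]-.0375);print('pointer tool',R.T@(P-p))
for v in(205,212):
  F=f(326,v,p[2]+.0095);print('bar front tool',R.T@(F-p))
S=(f(140,235,p[2]-.037)+f(514,235,p[2]-.037))/2;print('skirt',R.T@(S-p))
```

```text
pointer tool [ 3.06077081e-02 -4.67290840e-05  3.74708726e-02]
bar front tool [ 2.39189770e-02  2.77956767e-05 -9.52275904e-03]
bar front tool [ 2.32060894e-02  2.77883205e-05 -9.52208058e-03]
skirt [0.00264858 0.00021636 0.03699758]
```

Call:
carry_out(
  xyz=[
    [0.073,-0.0474,-0.084],
    [0.073,-0.0474,-0.084],
    [0.073,-0.0474,-0.084],
    [0.073,-0.0474,-0.084],
    [0.073,-0.0474,-0.084],
    [0.073,-0.0474,-0.084],
    [0.073,-0.0474,-0.084],
    [0.073,-0.0474,-0.084],
    [0,0,0],
    [0,0,0],
    [0,0,0],
  ],
  rot=[
    [0,0,0.074],
    [0,0,0.074],
    [0,0,0.074],
    [0,0,0.074],
    [0,0,0.074],
    [0,0,0.074],
    [0,0,0.074],
    [0,0,0.074],
    [0,0,0],
    [0,0,0],
    [0,0,0],
  ],
  claw=[0.1,0.1,0.1,0.1,0.1,0.1,0.1,0.1,0.1,0.1,0.1],
)

```text
t: 6.87
eef_pos: [0.5782, -0.0303, 0.161]
eef_rot: [[0.95, 0.314, -0.0], [0.314, -0.95, 0.0], [-0.0, -0.0, -1.0]]
force: [0.6, -0.3, -0.9]
finger_gap: 0.15
grasp_force: 58.6
```

Run:
```python
from h import *
o=r.observe();R=o['eef_rot'];print(o['t'],o['eef_pos'],np.arctan2(R[1,0],R[0,0]),R[:,2],o['force'],o['joints'][5])
```

```text
6.8667 [ 0.5781781  -0.03032469  0.1609635 ] 0.31895591127392137 [-1.20799276e-04  1.36363650e-05 -9.99999993e-01] [ 0.60688574 -0.25625915 -0.94587134] 1.0853786485573018
```

Call:
carry_out(
  xyz=[
    [0,0,-0.06],
    [0,0,-0.06],
    [0,0,-0.05],
    [0,0,0],
    [0,0,-0.009],
    [0,0,-0.009],
    [0,0,-0.009],
    [0,0,-0.009],
    [0,0,0],
  ],
  rot=[
    [0,0,0],
    [0,0,0],
    [0,0,0],
    [0,0,0],
    [0,0,0],
    [0,0,0],
    [0,0,0],
    [0,0,0],
    [0,0,0],
  ],
  claw=[0.1,0.1,0.1,0.1,0.1,0.1,0.1,0.1,0.1],
)

```text
t: 7.62
eef_pos: [0.5785, -0.0312, 0.1358]
eef_rot: [[0.949, 0.316, -0.0], [0.316, -0.949, -0.0], [-0.0, 0.0, -1.0]]
force: [0.6, 0.5, -1.1]
finger_gap: 0.143
grasp_force: 58.6
```

Call:
carry_out(
  xyz=[
    [0,0,-0.009],
    [0,0,-0.009],
    [0,0,0],
  ],
  rot=[
    [0,0,0],
    [0,0,0],
    [0,0,0],
  ],
  claw=[0.1,0.1,0.1],
)

```text
t: 7.87
eef_pos: [0.5784, -0.0312, 0.1335]
eef_rot: [[0.949, 0.316, -0.0], [0.316, -0.949, -0.0], [-0.0, -0.0, -1.0]]
force: [-0.1, 0.9, -0.7]
finger_gap: 0.143
grasp_force: 58.6
```

Call:
carry_out(
  xyz=[
    [0,0,-0.009],
    [0,0,0],
  ],
  rot=[
    [0,0,0],
    [0,0,0],
  ],
  claw=[0.1,0.1],
)

```text
t: 8.03
eef_pos: [0.5785, -0.0312, 0.1325]
eef_rot: [[0.949, 0.316, -0.0], [0.316, -0.949, -0.0], [-0.0, 0.0, -1.0]]
force: [-0.1, -0.4, -0.6]
finger_gap: 0.146
grasp_force: 58.6
```

Call:
carry_out(
  xyz=[
    [0,0,-0.009],
    [0,0,-0.009],
    [0,0,-0.009],
    [0,0,0],
  ],
  rot=[
    [0,0,0],
    [0,0,0],
    [0,0,0],
    [0,0,0],
  ],
  claw=[0.1,0.1,0.1,0.1],
)

```text
t: 8.37
eef_pos: [0.5784, -0.0311, 0.1291]
eef_rot: [[0.949, 0.316, -0.0], [0.316, -0.949, -0.0], [-0.0, -0.0, -1.0]]
force: [-0.7, -1.1, -1.0]
finger_gap: 0.147
grasp_force: 58.6
```

Call:
carry_out(
  xyz=[
    [0,0,-0.009],
    [0,0,-0.009],
    [0,0,0],
  ],
  rot=[
    [0,0,0],
    [0,0,0],
    [0,0,0],
  ],
  claw=[0.1,0.1,0.1],
)

```text
t: 8.62
eef_pos: [0.5784, -0.0312, 0.127]
eef_rot: [[0.949, 0.316, -0.0], [0.316, -0.949, -0.0], [-0.0, -0.0, -1.0]]
force: [0.1, 0.5, -0.7]
finger_gap: 0.146
grasp_force: 58.6
```

The knob has dropped over the spindle without any force. I'm continuing gently to the balls.

Call:
carry_out(
  xyz=[
    [0,0,-0.009],
    [0,0,-0.009],
    [0,0,-0.009],
    [0,0,0],
  ],
  rot=[
    [0,0,0],
    [0,0,0],
    [0,0,0],
    [0,0,0],
  ],
  claw=[0.1,0.1,0.1,0.1],
)

```text
t: 8.95
eef_pos: [0.5787, -0.0311, 0.1239]
eef_rot: [[0.949, 0.316, 0.001], [0.316, -0.949, -0.0], [0.001, 0.0, -1.0]]
force: [1.0, 0.2, -0.1]
finger_gap: 0.146
grasp_force: 58.6
```

Call:
carry_out(
  xyz=[
    [0,0,-0.009],
    [0,0,-0.009],
    [0,0,0],
  ],
  rot=[
    [0,0,0],
    [0,0,0],
    [0,0,0],
  ],
  claw=[0.1,0.1,0.1],
)

```text
t: 9.2
eef_pos: [0.5787, -0.0312, 0.122]
eef_rot: [[0.949, 0.316, 0.001], [0.316, -0.949, -0.0], [0.001, 0.0, -1.0]]
force: [0.5, 0.6, 5.0]
finger_gap: 0.144
grasp_force: 59.3
```

Call:
carry_out(
  xyz=[
    [0,0,-0.009],
    [0,0,0],
  ],
  rot=[
    [0,0,0],
    [0,0,0],
  ],
  claw=[0.1,0.1],
)

```text
t: 9.37
eef_pos: [0.5786, -0.0312, 0.1208]
eef_rot: [[0.949, 0.316, 0.0], [0.316, -0.949, -0.0], [0.0, 0.0, -1.0]]
force: [1.3, -0.5, 2.7]
finger_gap: 0.147
grasp_force: 59.0
```

Call:
carry_out(
  xyz=[
    [0,0,-0.009],
    [0,0,0],
  ],
  rot=[
    [0,0,0],
    [0,0,0],
  ],
  claw=[0.1,0.1],
)

```text
t: 9.53
eef_pos: [0.5783, -0.0312, 0.1194]
eef_rot: [[0.949, 0.316, -0.001], [0.316, -0.949, -0.0], [-0.0, -0.0, -1.0]]
force: [0.5, -1.1, -1.7]
finger_gap: 0.152
grasp_force: 58.5
```

Call:
carry_out(
  xyz=[
    [0,0,-0.009],
    [0,0,-0.009],
    [0,0,0],
  ],
  rot=[
    [0,0,0],
    [0,0,0],
    [0,0,0],
  ],
  claw=[0.1,0.1,0.1],
)

```text
t: 9.78
eef_pos: [0.5782, -0.0311, 0.1169]
eef_rot: [[0.949, 0.316, -0.001], [0.316, -0.949, 0.0], [-0.001, -0.0, -1.0]]
force: [1.2, -0.5, -3.8]
finger_gap: 0.148
grasp_force: 58.7
```

Call:
carry_out(
  xyz=[
    [0,0,-0.009],
    [0,0,0],
  ],
  rot=[
    [0,0,0],
    [0,0,0],
  ],
  claw=[0.1,0.1],
)

```text
t: 9.95
eef_pos: [0.5784, -0.0311, 0.1163]
eef_rot: [[0.949, 0.316, -0.0], [0.316, -0.949, -0.0], [-0.0, -0.0, -1.0]]
force: [-0.2, 0.9, -0.6]
finger_gap: 0.15
grasp_force: 59.1
```

Call:
carry_out(
  xyz=[
    [0,0,-0.009],
    [0,0,0],
  ],
  rot=[
    [0,0,0],
    [0,0,0],
  ],
  claw=[0.1,0.1],
)

```text
t: 10.12
eef_pos: [0.5784, -0.0311, 0.1157]
eef_rot: [[0.949, 0.316, 0.0], [0.316, -0.949, -0.0], [-0.0, 0.0, -1.0]]
force: [-1.2, 1.8, 6.0]
finger_gap: 0.147
grasp_force: 60.0
```

Call:
carry_out(
  xyz=[
    [0,0,-0.009],
    [0,0,0],
  ],
  rot=[
    [0,0,0],
    [0,0,0],
  ],
  claw=[0.1,0.1],
)

```text
t: 10.28
eef_pos: [0.5785, -0.0311, 0.1152]
eef_rot: [[0.949, 0.316, 0.0], [0.316, -0.949, -0.0], [0.0, 0.0, -1.0]]
force: [-3.9, 0.8, 13.3]
finger_gap: 0.148
grasp_force: 60.8
```

The knob is home: the last 1 mm raised the force to 13 N. I'm easing the push off, holding for the 0.2 s check, then turning.

Call:
carry_out(
  xyz=[
    [0,0,0.012],
    [0,0,0],
    [0,0,0],
    [0,0,0],
    [0,0,0],
  ],
  rot=[
    [0,0,0],
    [0,0,0],
    [0,0,0],
    [0,0,0],
    [0,0,0],
  ],
  claw=[0.1,0.1,0.1,0.1,0.1],
)

```text
t: 10.7
eef_pos: [0.5786, -0.0312, 0.1158]
eef_rot: [[0.949, 0.316, 0.0], [0.316, -0.949, -0.0], [0.0, 0.0, -1.0]]
force: [-0.8, 0.1, 4.7]
finger_gap: 0.146
grasp_force: 59.6
```

Call:
carry_out(
  xyz=[
    [0,0,0],
    [0,0,0],
    [0,0,0],
    [0,0,0],
    [0,0,0],
    [0,0,0],
    [0,0,0],
    [0,0,0],
    [0,0,0],
    [0,0,0],
    [0,0,0],
    [0,0,0],
  ],
  rot=[
    [0,0,0.03],
    [0,0,0.03],
    [0,0,0.03],
    [0,0,0.03],
    [0,0,0.03],
    [0,0,0.03],
    [0,0,0.03],
    [0,0,0.03],
    [0,0,0.03],
    [0,0,0.03],
    [0,0,0.03],
    [0,0,0.03],
  ],
  claw=[0.1,0.1,0.1,0.1,0.1,0.1,0.1,0.1,0.1,0.1,0.1,0.1],
)

```text
t: 11.7
eef_pos: [0.5781, -0.0303, 0.1157]
eef_rot: [[0.65, 0.76, -0.001], [0.76, -0.65, 0.001], [0.0, -0.001, -1.0]]
force: [-2.1, 7.0, 6.0]
finger_gap: 0.147
grasp_force: 59.9
```

```bash
cat > s.py <<'E'
from h import *
o=r.observe();R=o['eef_rot'];print(o['t'],o['eef_pos'],np.arctan2(R[1,0],R[0,0]),o['force'],o['torque'],o['joints'][5])
E
python3 s.py
```

```text
11.7 [ 0.57812984 -0.03028419  0.1157362 ] 0.8635275651351809 [-2.09470144  6.98339164  6.04573805] [ 1.18829306  0.39691056 -0.13463577] 0.539310222477583
```

Call:
carry_out(
  xyz=[
    [0,0,0],
    [0,0,0],
    [0,0,0],
    [0,0,0],
    [0,0,0],
  ],
  rot=[
    [0,0,0.025],
    [0,0,0.025],
    [0,0,0.025],
    [0,0,0.025],
    [0,0,0],
  ],
  claw=[0.1,0.1,0.1,0.1,0.1],
)

```text
t: 12.12
eef_pos: [0.5781, -0.0304, 0.1157]
eef_rot: [[0.529, 0.849, -0.001], [0.849, -0.529, 0.001], [0.0, -0.001, -1.0]]
force: [-3.0, 6.9, 6.8]
finger_gap: 0.145
grasp_force: 59.9
```

```bash
python3 s.py
```

```text
12.1167 [ 0.57807058 -0.03038357  0.1157184 ] 1.0137439896539977 [-2.97136725  6.88863322  6.84176665] [ 1.15744325  0.47513995 -0.15736316] 0.38911167776376837
```

Call:
carry_out(
  xyz=[
    [0,0,0],
    [0,0,0],
    [0,0,0],
  ],
  rot=[
    [0,0,0.02],
    [0,0,0.015],
    [0,0,0],
  ],
  claw=[0.1,0.1,0.1],
)

```text
t: 12.37
eef_pos: [0.578, -0.0304, 0.1157]
eef_rot: [[0.484, 0.875, -0.001], [0.875, -0.484, 0.001], [0.0, -0.002, -1.0]]
force: [-2.4, 5.5, 6.3]
finger_gap: 0.149
grasp_force: 59.9
```

```bash
python3 s.py
```

```text
12.3667 [ 0.5780319  -0.03041369  0.11570605] 1.065357252000028 [-2.36019622  5.47685593  6.3055124 ] [ 0.99081422  0.4790053  -0.17778941] 0.33750206182953085
```

Call:
carry_out(
  xyz=[
    [0,0,0],
    [0,0,0],
    [0,0,0],
    [0,0,0],
    [0,0,0],
    [0,0,0.1],
    [0,0,0.2],
    [0,0,0.25],
    [0,0,0.25],
    [0,0,0.2],
    [0,0,0],
    [0,0,0],
  ],
  rot=[
    [0,0,0],
    [0,0,0],
    [0,0,0],
    [0,0,0],
    [0,0,0],
    [0,0,0],
    [0,0,0],
    [0,0,0],
    [0,0,0],
    [0,0,0],
    [0,0,0],
    [0,0,0],
  ],
  claw=[0.45,0.45,0.45,0.45,0.45,0.45,0.45,0.45,0.45,0.45,0.45,0.45],
)

```text
t: 13.37
eef_pos: [0.5788, -0.0313, 0.2368]
eef_rot: [[0.485, 0.874, 0.002], [0.874, -0.485, -0.0], [0.001, 0.002, -1.0]]
force: [-0.4, 0.1, -0.6]
finger_gap: 0.451
grasp_force: 0.0
```

```bash
python3 s.py
python3 - <<'E'
from h import *
import pickle
o=r.observe();a=cams.read_camera('wrist');pickle.dump(o,open('w3.pkl','wb'));cv2.imwrite('pics/w3.png',a)
s=proj('wrist',np.array([.578,-.0305,.1]),o);u0,v0=max(int(s[0])-70,0),max(int(s[1])-60,0);print(u0,v0)
cv2.imwrite('pics/c5.png',cv2.resize(a[v0:v0+120,u0:u0+140],(700,600),interpolation=cv2.INTER_CUBIC))
E
```

```text
13.3667 [ 0.57879247 -0.03126043  0.23675942] 1.0642207046633914 [-0.3659193   0.07013764 -0.63023133] [-0.00992678  0.0553775  -0.0430611 ] 0.3387553515409499
209 146
```

View pics/c5.png

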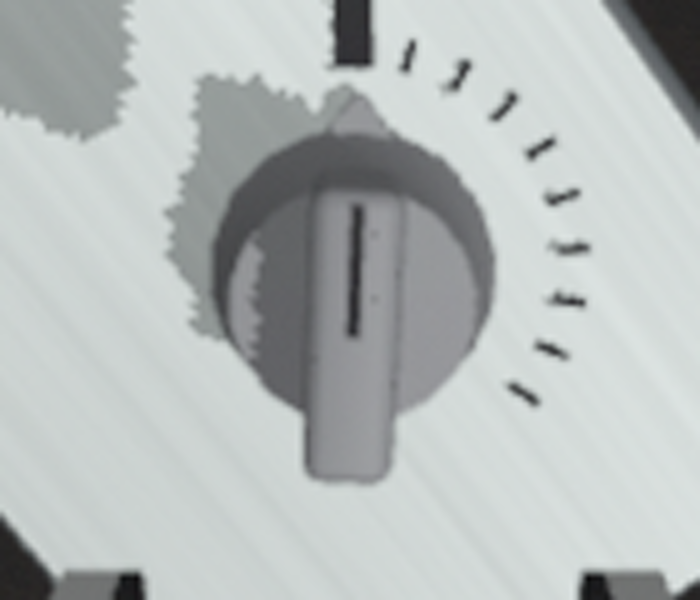

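The pointer tip at crop (354,97) lines up with the Off mark at (352,60). The knob sits on the collar and the gripper is clear.

```bash
python3 -c "
from station import job_done
print(job_done())"
```

```text
the job is handed in; nothing more can be done
None
```

The small grey knob is snapped home on the spindle, turned to the Off mark and released, with the arm clear. The highest push reading was about 13 N, I went nowhere near the multimeter, spark plug or condenser, and the job is handed in (no verdict was returned).

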